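# Tare the dish, then weigh the vial

### The arm

A 6-joint arm with a two-finger parallel gripper is mounted at the origin on a cart in front of the work surface, level with it; the furniture and walls round the work are solid. World frame = base frame: x ahead of the robot, y to its left, z up, the work surface at z = 0. Lengths are in m, angles in rad, forces in N, time in s.
With the tool pointing down it reaches from about 0.425 to 0.925 m from the base axis. Payload 12.5 kg.
Tool frame: the origin (TCP) lies between the finger pads; the fingertips stand 14 mm ahead of it and the grasp point (between the pads) lies 5 mm behind it; z points along the fingers, x is the direction in which the jaws open and shut, and the axes are right-handed (so a half turn about z gives the same grasp; the last joint's range is limited). The gripper opens to 85 mm and grips with 20 to 120 N. Pads are 22 mm wide; open, the fingers measure 114 mm over their backs; the gripper's body (76 mm by 85 mm) begins 54 mm behind the grasp point. The pads swing forward as they close: fully open they stand 13 mm farther back than shut.
Start: joints at [-1.246, 0.491, 1.559, -0, 1.092, -0.106], TCP at [0.261, -0.568, 0.245] pointing down, gripper open.
Joint ranges: [-3.1, 3.1], [-0.84, 2.19], [0.05, 2.79], [-1.13, 4.28], [0.06, 2.93], [-2.69, 2.69]. Speed limits (rad/s): [2.22, 2.22, 2.79, 3.14, 3.14, 3.14].

### API

Orientations are given as a unit quaternion [w, x, y, z].
In Python, from station import env, eyes, nets gives the robot as it stands. The module is installed in compiled form; this text tells all that it offers.
- The arm moves only by the tool drive_tool, never from a script. Its arguments are lists of equal length, an entry for each row: "travel": the shift along the tool's x, y, z in m, a list of three; "rot": the turn, a rotation vector about the tool's x, y, z in degrees, a list of three. In form: {"travel": [[tx, ty, tz], ...], "rot": [[rx, ry, rz], ...]}. A call has 1 to 5 rows; each row is the pose to reach, as a shift and turn from the pose commanded when the call began, along the tool's axes at that moment; what a row does not reach only later rows make up. A row lasts 1/10 s, in which the tool goes at most 50 mm and 8.59 degrees, less where a joint would pass 70% of its speed; a pose out of reach is approached as far as the arm can. A call with a gripper value outside its range is refused whole. "hand" is the gripper command: -1 is fully open, 1 is shut, values between are in proportion, set as the call begins (left out, the last holds). The fingers move at their own pace and stop on an object; "squeeze" is the grip in N (left out, the last holds). Time passes only in rows, so rows that repeat a pose let the fingers close. It gives the time, the measured TCP pose, the force and the opening at its end, in the units of the state.
- env.get_obs(): the state, without advancing time (a new reading comes with each control period).
- eyes.read_camera(name): name is "side" or "top"; returns (picture, depth): 420x560x3 uint8, red, green, blue; 420x560 float32, m along the optical axis (not along the pixel's ray), 0 where there is no reading.
- eyes.calibration(name): a dict with "mtx" (3x3 intrinsics, pixels), "pose" (4x4, takes a point from camera to world coordinates). Camera axes: x right, y up, looking along -z (the intrinsics and any distortion apply to the point x, -y, -z); pixel columns grow to the right and rows downward; lengths in m; the calibration is good to about 2 mm. A picture is of the moment at which its call begins. calibration takes no time and is no camera call.
- env.job_done(): hands the job in, once; it reports no verdict.
Trained networks look in the newest picture that a camera, given by its name, has taken for a name from the list of things; names that differ only in an ending like _2 or _b are one class to them, and where a whole thing is asked for, a point or a joint stands for the part that bears it (a point fixed in the world has none). Each returns a list of dicts, best first, with "confidence" (0 to 1); they miss things now and then, are a little off and sometimes report something else, mostly with a low value. They report only what shows in the picture. A call takes as long as a camera call.
- nets.boxes_of(thing, camera): "extent" ([left, top, right, bottom] in pixels, round what is visible of it).
- nets.silhouettes(thing, camera): "pixels" (420x560 bool, what is visible of it) and "extent" ([left, top, right, bottom] in pixels, round what is visible of it).
- nets.spot_point(thing, camera): "point" ([row, column] in pixels: a listed point, or the origin of a listed thing).
The state is a dict: "t": time; "joint_positions": joint angles; "qvel": joint speeds; "joint_torque": joint torques, N m; "position": TCP position; "ee_rot": TCP orientation; "contact_force": force on the tool from outside, world axes, zero at the start; "torque": the same for the moment, N m; "width": finger opening in m.
Only numpy, scipy, OpenCV 4.12 (cv2) and the standard library are available. Lean on these libraries where they do the work, as an engineer would, in place of code of your own. Each camera call takes 0.05 s, during which the arm holds its last target. There are 200 camera calls.

### The job

Set the empty metal dish on the bench balance so that its foot sits fully down inside the rim on the pan, and let go of it. Then press the blue tare key all the way down and keep it down for a good second, feeling for it gently and never pushing the balance harder than 15 N, and only after that stand the red-capped vial upright in the dish without dropping it. Leave the other vials alone.

Things in the scene. Friction and masses are not known exactly. Their poses are not given: they have to be found in the camera images.
- scale: Bench balance, white housing 140 x 110 x 30 mm on four feet, fixed to the bench. Origin: centre of its underside at bench height; x points to its back (pan side), z up. The front (-x of its frame, toward the robot) carries a small display and the blue tare key. A round steel pan, 92 mm across, stands above the back part, its top 44 mm above the bench. No part of the balance may be pushed with 15 N or more, by the fingers or through the dish.
- pan_seat (a point): Centre of the pan's upper face, 44 mm above the bench, 20 mm behind the balance's origin. Round it a black locating rim: 50 mm inside diameter, 60 mm outside diameter, 5 mm high. The pan is sprung (it gives from about 1 N, then about 1 N per mm; it sinks at most 5 mm and then stops hard).
- key_spot (a point): Nominal centre of the top of the blue tare key (24 mm across, on a black rubber stem 31 mm across), 46 mm above the bench, at x = -50, y = -20 mm in the balance's frame. Sideways this point is true, but the real key top stands anywhere from 5 mm below to 5 mm above it, differently each time: it must be felt for. The key top stands at least 11 mm above the housing.
- tare_key (a joint): Travel of the tare key in m: 0 released, 0.006 all the way down (hard stop). It starts to move at about 2 N, gives 1 mm more per N, meets the stop at about 8 N and springs back. It counts as down from 0.004.
- dish_mid (a point): Empty aluminium weighing dish, round, loose on the bench; this point is on its axis half-way up (15 mm above its underside). 30 mm high, 62 mm outside diameter from 11 mm up to the rim (56 mm inside at the mouth), foot 46 mm in diameter and 6 mm high, cone between. Inner floor 5 mm above the underside, about 40 mm across. About 90 g.
- red_vial_mid (a point): Glass sample vial with red screw cap, standing upright on the bench, 19 mm in diameter, 52 mm high, about 16 g; this point is on its axis half-way up (26 mm above its base).
- white_vial: Similar vial with a white cap, 19 x 52 mm; not to be disturbed. Origin: centre of its underside.
- black_vial: Similar vial with a black cap, 19 x 52 mm; not to be disturbed. Origin: centre of its underside.

How it is judged:
On the way, in this order (a step that is already met when the one before it is completed fails the run):
1. the dish sits in the rim on the pan, upright and let go, the vial not in it (horizontal distance between dish_mid and pan_seat below 0.003 m and z of dish_mid in the frame of pan_seat between 0.0125 and 0.0168 m and angle between dish_mid's own z axis and vertical below 0.06 rad and contact force between each of the arm, the fingers and dish below 0.05 N and value of joint tare_key below 0.0025 m and horizontal distance between red_vial_mid and dish_mid above 0.06 m), for 0.2 s.
2. the tare key is kept down (4 mm or more) for 0.9 s while the empty dish sits on the pan untouched (horizontal distance between dish_mid and pan_seat below 0.003 m and z of dish_mid in the frame of pan_seat between 0.0125 and 0.0168 m and angle between dish_mid's own z axis and vertical below 0.06 rad and value of joint tare_key above 0.004 m and contact force between the fingers and dish below 0.05 N and horizontal distance between red_vial_mid and dish_mid above 0.06 m), for 0.9 s.
At the end, for the whole second after the job is handed in: The dish sits on the pan inside the rim (axis within 3 mm of the rim's, foot on the pan, tilted less than 0.06 rad), the red-capped vial stands upright on the dish's inner floor (tilt under 0.08 rad), the tare key is released, everything is let go and at rest (horizontal distance between dish_mid and pan_seat below 0.003 m and z of dish_mid in the frame of pan_seat between 0.0125 and 0.0168 m and angle between dish_mid's own z axis and vertical below 0.06 rad and horizontal distance between red_vial_mid and dish_mid below 0.017 m and angle between red_vial_mid's own z axis and vertical below 0.08 rad and z of red_vial_mid in the frame of pan_seat between 0.028 and 0.034 m and value of joint tare_key below 0.001 m and linear speed of each of red_vial, dish below 0.02 m/s); the robot touches nothing.
It fails at once if the robot pushes the balance (key, pan or housing) with more than 15 N (contact force between any of the fingers, the arm and scale above 15 N).
It fails at once if the dish is pressed on the balance with more than 15 N (contact force between dish and scale above 15 N).
It fails at once if the vial is dropped or pressed on the dish with more than 12 N (contact force between red_vial and dish above 12 N).
It fails at once if the white-capped vial is moved more than 20 mm (distance of white_vial from where it was at the start of the episode above 0.02 m).
It fails at once if the black-capped vial is moved more than 20 mm (distance of black_vial from where it was at the start of the episode above 0.02 m).
It also fails if it takes over 67 s, if anything falls off the work surface, if the arm or the gripper's body presses on something with over 40 N, if the wrist force passes 120 N, or if a joint passes its speed limit or range.

## Working session

There is one attempt and no reset: what is moved stays moved. The work goes in short steps, Python scripts to look and compute and a tool call to move; the robot and the scene stay as the last step left them, time stands still between calls to the robot, and variables do not carry over. Pictures are saved under pics/ and viewed, about 8 in all and at most 12, crops included, and the job is handed in when it is done.

Besides the shell and the picture viewer there is one more tool, called after "Call:" by a JSON object that holds its "fn" and its "kwargs", one argument or row to a line. drive_tool: Moves the arm, as the interface text tells. Its arguments: {"type":"object","properties":{"travel":{"type":"array","items":{"type":"array","items":{"type":"number"}}},"rot":{"type":"array","items":{"type":"array","items":{"type":"number"}}},"hand":{"type":"number"},"squeeze":{"type":"number"}},"required":["travel","rot"]}

```bash
mkdir -p pics
cat > h.py <<'E'
import numpy as np, cv2
from station import env, eyes, nets
def ray(cam,px):  # px=(row,col) -> origin, dir (z-depth 1)
    c=eyes.calibration(cam); K=c["mtx"];T=np.array(c["pose"])
    d=np.array([(px[1]-K[0][2])/K[0][0],-(px[0]-K[1][2])/K[1][1],-1.])
    return T[:3,3],T[:3,:3]@d
def at_z(cam,px,z):
    o,d=ray(cam,px); return o+d*(z-o[2])/d[2]
def cloud(cam,depth):
    c=eyes.calibration(cam);K=c["mtx"];T=np.array(c["pose"])
    v,u=np.mgrid[:420,:560]
    P=np.stack([(u-K[0][2])/K[0][0]*depth,-(v-K[1][2])/K[1][1]*depth,-depth],-1)
    return P@T[:3,:3].T+T[:3,3]
E
python3 - <<'E'
from h import *
o=env.get_obs();print(o["t"],o["position"],o["ee_rot"],o["width"],o["contact_force"])
ims={}
for c in("top","side"):
    im,d=eyes.read_camera(c);ims[c]=im;P=cloud(c,d)
    k=eyes.calibration(c);print(c,{a:b for a,b in k.items()})
    for th in("scale","pan_seat","key_spot","dish_mid","red_vial_mid","white_vial","black_vial"):
        r=nets.spot_point(th,c)[:2]
        z={"scale":0,"pan_seat":.044,"key_spot":.046,"dish_mid":.015,"red_vial_mid":.026}.get(th,0)
        for q in r: print(th,np.round(q["point"]),round(q["confidence"],2),at_z(c,q["point"],z).round(3))
cv2.imwrite("pics/a.png",cv2.resize(np.vstack([ims["top"],ims["side"]])[:,:,::-1],(400*1,600)))
cv2.imwrite("pics/top.png",ims["top"][:,:,::-1]);cv2.imwrite("pics/side.png",ims["side"][:,:,::-1])
E
```

```text
0.0 [ 0.26095516 -0.56768216  0.24468879] [-3.59539059e-04  8.41901696e-01 -5.39630611e-01 -4.57678547e-04] 0.08545622911209366 [-0.49970866 -0.07213541  0.46738061]
top {'mtx': array([[508.70540292,   0.        , 271.11992761],
       [  0.        , 508.70540292, 211.46036653],
       [  0.        ,   0.        ,   1.        ]]), 'pose': array([[-0.02573717,  0.97928231, -0.20085757,  0.36633634],
       [-0.99965608, -0.02420044,  0.01010296, -0.34726957],
       [ 0.00503281,  0.20104851,  0.97956836,  0.89476524],
       [ 0.        ,  0.        ,  0.        ,  1.        ]])}
scale [254. 205.] 0.89 [ 0.476 -0.237  0.   ]
pan_seat [243. 204.] 0.68 [ 0.489 -0.242  0.044]
key_spot [284. 219.] 0.88 [ 0.421 -0.267  0.046]
dish_mid [280. 299.] 0.86 [ 0.424 -0.401  0.015]
red_vial_mid [241. 330.] 0.47 [ 0.491 -0.457  0.026]
white_vial [164. 290.] 0.71 [ 0.638 -0.393  0.   ]
white_vial [243. 204.] 0.16 [ 0.495 -0.236  0.   ]
black_vial [160. 265.] 0.62 [ 0.646 -0.348  0.   ]
side {'mtx': array([[507.10285806,   0.        , 279.09374338],
       [  0.        , 507.10285806, 204.2138958 ],
       [  0.        ,   0.        ,   1.        ]]), 'pose': array([[ 0.97793967,  0.11216966, -0.17621571,  0.39766993],
       [-0.20864379,  0.5652693 , -0.79808419, -1.01952199],
       [ 0.0100885 ,  0.8172445 ,  0.57620278,  0.56462754],
       [ 0.        ,  0.        ,  0.        ,  1.        ]])}
scale [210. 226.] 0.91 [ 0.468 -0.237  0.   ]
pan_seat [186. 233.] 0.96 [ 0.485 -0.225  0.044]
key_spot [201. 204.] 0.65 [ 0.427 -0.266  0.046]
dish_mid [262. 214.] 0.62 [ 0.429 -0.397  0.015]
white_vial [246. 337.] 0.85 [ 0.643 -0.379  0.   ]
black_vial [236. 331.] 0.73 [ 0.64  -0.352  0.   ]
black_vial [247. 336.] 0.22 [ 0.641 -0.383  0.   ]
```

View pics/top.png

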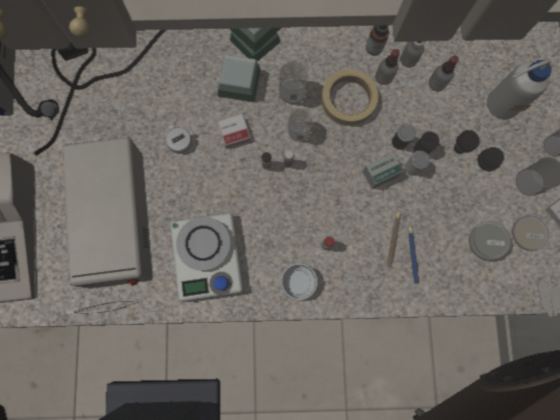

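View pics/side.png

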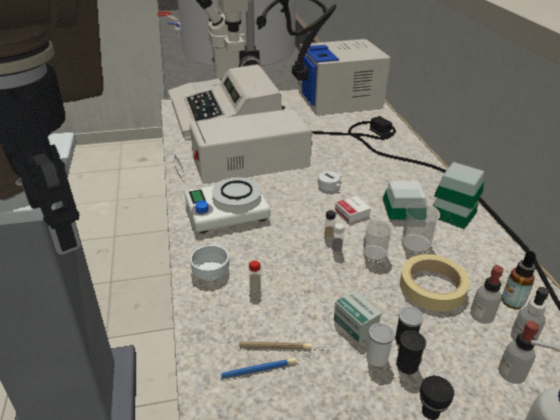

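The top view shows the balance at about (205,255), with the pan ring at (204,243) and the blue key at (220,284). The dish is at (299,282), the red vial at (328,243), and the white and black vials at (290,158) and (266,158). The side view agrees and nothing blocks it. Next I'll refine the positions.

```bash
cat > meas.py <<'E'
from h import *
def fit(P):
    A=np.c_[2*P[:,:2],np.ones(len(P))];s=np.linalg.lstsq(A,(P[:,:2]**2).sum(1),rcond=None)[0]
    return s[:2],np.sqrt(s[2]+s[0]**2+s[1]**2)
if __name__=="__main__":
  for c in("top","side"):
    im,d=eyes.read_camera(c);P=cloud(c,d);ok=d>0
    hsv=cv2.cvtColor(im,cv2.COLOR_RGB2HSV)
    near=ok&(P[...,0]>.35)&(P[...,0]<.56)&(P[...,1]>-.34)&(P[...,1]<-.15)
    key=near&(hsv[...,0]>105)&(hsv[...,0]<130)&(hsv[...,1]>130)&(hsv[...,2]>50)
    K=P[key];print(c,"key n",len(K),"med",np.median(K,0).round(4),"zmax",np.percentile(K[:,2],90).round(4))
    top=near&(P[...,2]>.022)&(P[...,2]<.037)
    r=cv2.minAreaRect((P[top][:,:2]*1000).astype(np.float32));print("housing",r)
    pan=near&(P[...,2]>.040)&(P[...,2]<.055)&~key&(P[...,0]>.44)
    h=cv2.convexHull((P[pan][:,:2]*1000).astype(np.float32))[:,0];print("pan",fit(h),"z",np.median(P[pan][:,2]).round(4))
    # rim by colour
    rim=pan&(hsv[...,2]<70);R=P[rim];print("rim n",len(R),R[:,:2].mean(0).round(4) if len(R) else 0, fit(R) if len(R)>5 else 0)
    for th,lo,hi in(("dish_mid",.024,.036),("red_vial_mid",.04,.06)):
        m=nets.silhouettes(th,c)
        if not m: print(th,"none");continue
        M=m[0]["pixels"];print(th,m[0]["confidence"],m[0]["extent"])
        Q=P[M&ok&(P[...,2]>lo)&(P[...,2]<hi)]
        h=cv2.convexHull((Q[:,:2]*1000).astype(np.float32))[:,0];print("  n",len(Q),"hullfit",fit(h),"rect",cv2.minEnclosingCircle(h),"mean",Q.mean(0).round(4))
    b=ok&(abs(P[...,2])<.01)&(P[...,0]>.4)&(P[...,0]<.6)&(P[...,1]>-.5)&(P[...,1]<-.3);print("bench z",np.median(P[b][:,2]))
E
python3 meas.py
```

```text
top key n 128 med [ 0.4222 -0.2681  0.042 ] zmax 0.0445
housing ((469.9108581542969, -242.52206420898438), (140.07984924316406, 110.14375305175781), 7.112094402313232)
pan (array([ 489.74641808, -239.96688376]), np.float64(45.55973765757602)) z 0.0439
rim n 203 [ 0.4898 -0.2397] (array([ 0.48944948, -0.24025156]), np.float64(0.027460687642183654))
dish_mid 0.78 [283.0, 263.7, 318.9, 298.7]
  n 175 hullfit (array([ 422.5359896 , -400.03348803]), np.float64(30.343408404386036)) rect ((422.5575256347656, -400.1451721191406), 30.89958953857422) mean [ 0.4224 -0.3995  0.0293]
red_vial_mid 0.42 [321.4, 236.1, 337.1, 249.4]
  n 87 hullfit (array([ 486.14906971, -453.00543805]), np.float64(8.411645441544382)) rect ((486.0660705566406, -452.8500671386719), 8.684806823730469) mean [ 0.4858 -0.4524  0.0502]
bench z -4.08511181310689e-05
side key n 131 med [ 0.4211 -0.2739  0.0407] zmax 0.0427
housing ((465.9813537597656, -223.13507080078125), (138.82310485839844, 152.6626434326172), 7.213651180267334)
pan (array([ 480.97873617, -219.09625712]), np.float64(61.01278660090122)) z 0.0439
rim n 121 [ 0.488  -0.2419] (array([ 0.48859914, -0.24085662]), np.float64(0.027434842080945793))
dish_mid 0.68 [194.6, 245.4, 232.3, 281.7]
  n 293 hullfit (array([ 421.86500744, -400.27513032]), np.float64(31.217570264730494)) rect ((422.2004699707031, -399.7237548828125), 32.46104431152344) mean [ 0.4214 -0.4023  0.0277]
red_vial_mid 0.58 [247.1, 263.0, 260.4, 293.1]
  n 116 hullfit (array([ 485.79826096, -453.50160303]), np.float64(8.232740857972532)) rect ((485.82830810546875, -453.36431884765625), 8.716103553771973) mean [ 0.4857 -0.4554  0.0485]
bench z -0.0001848729726033338
```

```bash
cat > go.py <<'E'
import sys
from h import *
from scipy.spatial.transform import Rotation as R
o=env.get_obs();q=o["ee_rot"];r=R.from_quat([q[1],q[2],q[3],q[0]])
x=r.as_matrix()
print("t",round(o["t"],2),"pos",o["position"].round(4),"xyaw",np.degrees(np.arctan2(x[1,0],x[0,0])).round(2),"w",round(o["width"],4),"F",np.round(o["contact_force"],1),"zax",x[:,2].round(4))
if len(sys.argv)>3:
    d=r.inv().apply(np.array([float(a) for a in sys.argv[1:4]])-o["position"]);print("travel",d.round(4))
E
python3 go.py .4224 -.4001 .12
```

```text
t 1.1 pos [ 0.261  -0.5679  0.2453] xyaw -65.32 w 0.0854 F [-0.1  0.2  0.4] zax [ 0.e+00 -1.e-04 -1.e+00]
travel [-0.0851 -0.2167  0.1253]
```

Call:
{"fn": "drive_tool", "kwargs": {
  "travel": [
    [-0.085,-0.217,0.125],
    [-0.085,-0.217,0.125],
    [-0.085,-0.217,0.125],
    [-0.085,-0.217,0.125],
    [-0.085,-0.217,0.125]
  ],
  "rot": [
    [0,0,17.6],
    [0,0,17.6],
    [0,0,17.6],
    [0,0,17.6],
    [0,0,17.6]
  ],
  "hand": -1
}}

```text
t: 1.6
position: [0.4149, -0.408, 0.1265]
ee_rot: [0.0, 0.749, -0.662, 0.0]
contact_force: [0.7, -1.0, -0.6]
width: 0.0859
```

Call:
{"fn": "drive_tool", "kwargs": {
  "travel": [
    [0,0,0],
    [0,0,0]
  ],
  "rot": [
    [0,0,0],
    [0,0,0]
  ]
}}

```text
t: 1.8
position: [0.4145, -0.4087, 0.1268]
ee_rot: [0.0, 0.75, -0.661, -0.0]
contact_force: [0.6, -0.6, -0.6]
width: 0.0857
```

```bash
python3 go.py .4224 -.4001 .02
```

```text
t 1.8 pos [ 0.4145 -0.4087  0.1268] xyaw -82.8 w 0.0857 F [ 0.6 -0.6 -0.6] zax [-5.e-04  4.e-04 -1.e+00]
travel [-0.0074 -0.009   0.1068]
```

Call:
{"fn": "drive_tool", "kwargs": {
  "travel": [
    [-0.0074,-0.009,0.03],
    [-0.0074,-0.009,0.065],
    [-0.0074,-0.009,0.095],
    [-0.0074,-0.009,0.109],
    [-0.0074,-0.009,0.109]
  ],
  "rot": [
    [0,0,0.1],
    [0,0,0.1],
    [0,0,0.1],
    [0,0,0.1],
    [0,0,0.1]
  ]
}}

```text
t: 2.3
position: [0.421, -0.4013, 0.0172]
ee_rot: [-0.0, 0.748, -0.663, -0.001]
contact_force: [-0.3, 0.4, 0.1]
width: 0.0852
```

Call:
{"fn": "drive_tool", "kwargs": {
  "travel": [
    [0,0,0],
    [0,0,0],
    [0,0,0],
    [0,0,0],
    [0,0,0]
  ],
  "rot": [
    [0,0,0],
    [0,0,0],
    [0,0,0],
    [0,0,0],
    [0,0,0]
  ],
  "hand": 1,
  "squeeze": 25
}}

```text
t: 2.8
position: [0.4223, -0.4016, 0.0198]
ee_rot: [0.0, 0.749, -0.663, 0.001]
contact_force: [-2.6, -0.9, 7.1]
width: 0.0604
```

```bash
python3 go.py .4224 -.4001 .12
```

```text
t 2.8 pos [ 0.4223 -0.4016  0.0198] xyaw -83.01 w 0.0604 F [-2.6 -0.9  7.1] zax [ 0.0017 -0.0024 -1.    ]
travel [-0.0012 -0.0005 -0.1002]
```

Call:
{"fn": "drive_tool", "kwargs": {
  "travel": [
    [0,0,-0.02],
    [0,0,-0.06],
    [0,0,-0.1],
    [0,0,-0.1],
    [0,0,-0.1]
  ],
  "rot": [
    [0,0,0],
    [0,0,0],
    [0,0,0],
    [0,0,0],
    [0,0,0]
  ]
}}

```text
t: 3.3
position: [0.4221, -0.4009, 0.1195]
ee_rot: [0.0, 0.749, -0.663, 0.001]
contact_force: [0.5, 0.2, -1.1]
width: 0.0597
```

```bash
python3 go.py .4897 -.2400 .15
cat > dish.py <<'E'
from meas import *
# dish pose while held: top-rim ring and underside from both cameras
o=env.get_obs();p=o["position"];q=o["ee_rot"]
for c in("side","top"):
    im,d=eyes.read_camera(c);P=cloud(c,d)
    m=nets.silhouettes("dish_mid",c)
    for mm in m[:1]:
        M=mm["pixels"]&(d>0);Q=P[M];Q=Q[np.linalg.norm(Q[:,:2]-p[:2],axis=1)<.06]
        print(c,mm["confidence"],mm["extent"],"n",len(Q),"z pct",np.percentile(Q[:,2],[2,50,98]).round(4),"x",np.percentile(Q[:,0],[2,98]).round(4),"y",np.percentile(Q[:,1],[2,98]).round(4))
    print(nets.spot_point("dish_mid",c)[:1])
    cv2.imwrite(f"pics/hold_{c}.png",im[:,:,::-1])
    if c=="side": 
        e=[int(v) for v in m[0]["extent"]];s=im[max(0,e[1]-60):e[3]+30,max(0,e[0]-60):e[2]+60,::-1];cv2.imwrite("pics/crop1.png",cv2.resize(s,None,fx=3.5,fy=3.5,interpolation=cv2.INTER_CUBIC))
E
python3 dish.py
```

```text
t 3.3 pos [ 0.4221 -0.4009  0.1195] xyaw -83.01 w 0.0597 F [ 0.5  0.2 -1.1] zax [ 0.0017 -0.0021 -1.    ]
travel [-0.1514 -0.0867 -0.0308]
side 0.97 [186.6, 196.2, 228.3, 233.4] n 583 z pct [0.1028 0.1193 0.1298] x [0.3923 0.4513] y [-0.4322 -0.375 ]
[{'point': [213.2, 207.5], 'confidence': 0.72}]
[]
```

View pics/crop1.png

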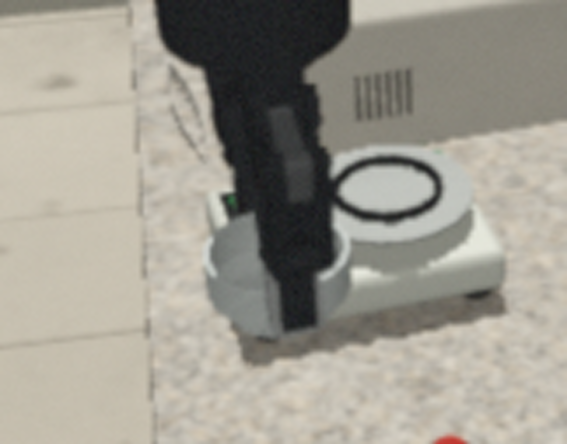

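Run:
```python
from h import *
for y in(-.433,-.440,-.446):
    o,d=ray("side",(230.5,211.7));p=o+d*(y-o[1])/d[1];print(y,p.round(4))
im,d=eyes.read_camera("side");P=cloud("side",d)
for col in(208,210,212,214):
    print(col,[(v,*P[v,col].round(3)) for v in range(218,236,2)])
```

```text
-0.433 [ 0.4274 -0.433   0.1082]
-0.44 [ 0.4271 -0.44    0.1136]
-0.446 [ 0.4268 -0.446   0.1183]
208 [(218, np.float64(0.423), np.float64(-0.444), np.float64(0.14)), (220, np.float64(0.423), np.float64(-0.444), np.float64(0.136)), (222, np.float64(0.423), np.float64(-0.444), np.float64(0.133)), (224, np.float64(0.422), np.float64(-0.446), np.float64(0.13)), (226, np.float64(0.422), np.float64(-0.445), np.float64(0.126)), (228, np.float64(0.422), np.float64(-0.445), np.float64(0.123)), (230, np.float64(0.422), np.float64(-0.445), np.float64(0.12)), (232, np.float64(0.422), np.float64(-0.437), np.float64(0.109)), (234, np.float64(0.427), np.float64(-0.303), np.float64(0.0))]
210 [(218, np.float64(0.426), np.float64(-0.44), np.float64(0.136)), (220, np.float64(0.426), np.float64(-0.444), np.float64(0.136)), (222, np.float64(0.426), np.float64(-0.444), np.float64(0.132)), (224, np.float64(0.425), np.float64(-0.447), np.float64(0.131)), (226, np.float64(0.425), np.float64(-0.446), np.float64(0.126)), (228, np.float64(0.425), np.float64(-0.442), np.float64(0.12)), (230, np.float64(0.424),
[... 643 characters left out ...]
t64(0.427), np.float64(-0.437), np.float64(0.109)), (234, np.float64(0.434), np.float64(-0.305), np.float64(0.0))]
214 [(218, np.float64(0.432), np.float64(-0.444), np.float64(0.138)), (220, np.float64(0.431), np.float64(-0.445), np.float64(0.135)), (222, np.float64(0.431), np.float64(-0.442), np.float64(0.13)), (224, np.float64(0.431), np.float64(-0.443), np.float64(0.127)), (226, np.float64(0.431), np.float64(-0.443), np.float64(0.123)), (228, np.float64(0.43), np.float64(-0.444), np.float64(0.12)), (230, np.float64(0.43), np.float64(-0.443), np.float64(0.117)), (232, np.float64(0.43), np.float64(-0.437), np.float64(0.108)), (234, np.float64(0.438), np.float64(-0.304), np.float64(-0.001))]
```

Call:
{"fn": "drive_tool", "kwargs": {
  "travel": [
    [-0.038,-0.022,-0.005],
    [-0.076,-0.044,-0.005],
    [-0.114,-0.066,0.0],
    [-0.1514,-0.0867,0.02],
    [-0.1514,-0.0867,0.034]
  ],
  "rot": [
    [0,0,0],
    [0,0,0],
    [0,0,0],
    [0,0,0],
    [0,0,0]
  ]
}}

```text
t: 4.15
position: [0.4904, -0.2358, 0.0832]
ee_rot: [-0.0, 0.75, -0.661, -0.001]
contact_force: [-0.2, 0.4, -1.0]
width: 0.0598
```

Call:
{"fn": "drive_tool", "kwargs": {
  "travel": [
    [0,0,0],
    [0,0,0],
    [0,0,0]
  ],
  "rot": [
    [0,0,0],
    [0,0,0],
    [0,0,0]
  ]
}}

```text
t: 4.45
position: [0.4895, -0.2409, 0.0847]
ee_rot: [-0.0, 0.748, -0.663, 0.0]
contact_force: [0.1, -0.6, 0.6]
width: 0.0599
```

```bash
python3 go.py .4897 -.2400 .0665; sed -i 's/crop1/crop2/' dish.py; python3 dish.py
```

```text
t 4.45 pos [ 0.4895 -0.2409  0.0847] xyaw -83.08 w 0.0599 F [ 0.1 -0.6  0.6] zax [ 7.e-04 -6.e-04 -1.e+00]
travel [-0.0009 -0.0003  0.0182]
side 0.88 [218.0, 161.2, 255.3, 188.0] n 404 z pct [0.0675 0.0842 0.095 ] x [0.4595 0.5159] y [-0.2716 -0.2129]
[{'point': [171.7, 239.7], 'confidence': 0.96}]
[]
```

View pics/crop2.png

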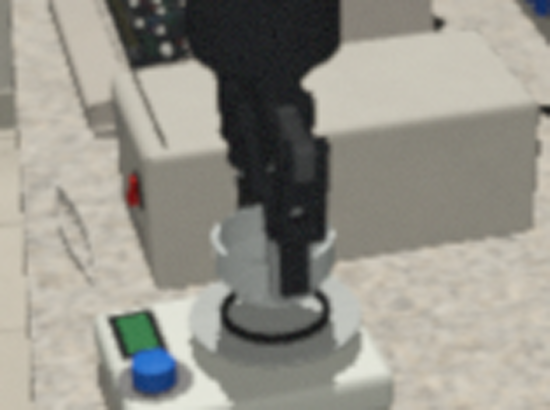

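Call:
{"fn": "drive_tool", "kwargs": {
  "travel": [
    [-0.0009,-0.0003,0.005],
    [-0.0009,-0.0003,0.01],
    [-0.0009,-0.0003,0.014],
    [-0.0009,-0.0003,0.0175],
    [-0.0009,-0.0003,0.0175]
  ],
  "rot": [
    [0,0,0],
    [0,0,0],
    [0,0,0],
    [0,0,0],
    [0,0,0]
  ]
}}

```text
t: 5.25
position: [0.4895, -0.2389, 0.066]
ee_rot: [0.0, 0.749, -0.663, -0.0]
contact_force: [-0.2, 1.2, -1.2]
width: 0.0602
```

Run:
```python
from h import *
from scipy.optimize import least_squares
o=env.get_obs();print(o["position"].round(4),np.round(o["contact_force"],1))
im,d=eyes.read_camera("side");P=cloud("side",d);hsv=cv2.cvtColor(im,cv2.COLOR_RGB2HSV)
M=nets.silhouettes("dish_mid","side")[0]
print(M["confidence"],M["extent"])
c=eyes.calibration("side");T=np.linalg.inv(c["pose"]);K=c["mtx"]
def pr(p):
    q=p@T[:3,:3].T+T[:3,3];return np.c_[K[0][0]*q[:,0]/-q[:,2]+K[0][2],K[1][1]*q[:,1]/q[:,2]+K[1][2]]
a=np.linspace(0,6.28,200);ring=np.c_[.031*np.cos(a),.031*np.sin(a),0*a]
for cx in(.4877,.4897):
    z=o["position"][2]-.0198
    pts=np.vstack([pr(ring+[cx,-.24,z+.03]),pr(ring+[cx,-.24,z+.011])]);print(cx,pts.min(0).round(1),pts.max(0).round(1))
s=im[130:230,180:290,::-1];cv2.imwrite("pics/crop3.png",cv2.resize(s,None,fx=5,fy=5,interpolation=cv2.INTER_CUBIC))
```

```text
[ 0.4895 -0.2389  0.066 ] [-0.2  1.2 -1.2]
0.66 [220.1, 168.0, 254.5, 195.9]
0.4877 [218. 167.] [252.6 194. ]
0.4897 [219.1 166.9] [253.6 193.9]
```

View pics/crop3.png

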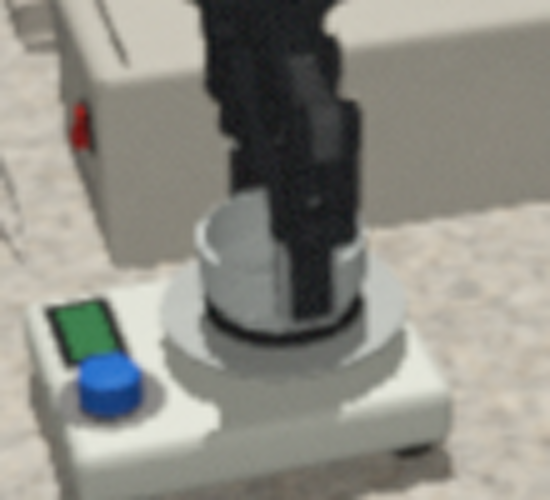

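Call:
{"fn": "drive_tool", "kwargs": {
  "travel": [
    [0,0,0.001],
    [0,0,0.0018],
    [0,0,0.0018]
  ],
  "rot": [
    [0,0,0],
    [0,0,0],
    [0,0,0]
  ]
}}

```text
t: 5.65
position: [0.4897, -0.2391, 0.0648]
ee_rot: [0.0, 0.749, -0.663, 0.0]
contact_force: [0.5, -0.1, -1.4]
width: 0.0598
```

Call:
{"fn": "drive_tool", "kwargs": {
  "travel": [
    [0,0,0],
    [0,0,0],
    [0,0,0],
    [0,0,0],
    [0,0,0]
  ],
  "rot": [
    [0,0,0],
    [0,0,0],
    [0,0,0],
    [0,0,0],
    [0,0,0]
  ],
  "hand": -1
}}

```text
t: 6.15
position: [0.4897, -0.2391, 0.0649]
ee_rot: [0.0, 0.749, -0.663, 0.0]
contact_force: [-0.5, -0.2, 0.3]
width: 0.0856
```

Call:
{"fn": "drive_tool", "kwargs": {
  "travel": [
    [0,0,-0.02],
    [0,0,-0.05],
    [0,0,-0.08],
    [0,0,-0.08],
    [0,0,-0.08]
  ],
  "rot": [
    [0,0,0],
    [0,0,0],
    [0,0,0],
    [0,0,0],
    [0,0,0]
  ]
}}

```text
t: 6.65
position: [0.4897, -0.239, 0.1452]
ee_rot: [-0.0, 0.749, -0.663, 0.001]
contact_force: [0.1, -0.0, -0.4]
width: 0.0855
```

```bash
python3 go.py .4228 -.2685 .12; sed -i 's/crop2/crop4/' dish.py; python3 dish.py
```

```text
t 6.65 pos [ 0.4897 -0.239   0.1452] xyaw -83.01 w 0.0855 F [ 0.1 -0.  -0.4] zax [ 1.e-03 -7.e-04 -1.e+00]
travel [0.0211 0.0701 0.0251]
side 0.95 [219.3, 171.5, 256.9, 196.6] n 786 z pct [0.0473 0.0624 0.0743] x [0.4608 0.5177] y [-0.2716 -0.211 ]
[{'point': [182.8, 235.5], 'confidence': 0.72}]
top 0.81 [198.4, 233.3, 220.6, 263.6] n 255 z pct [0.0459 0.0535 0.0749] x [0.4598 0.4988] y [-0.2714 -0.2378]
[{'point': [241.3, 328.5], 'confidence': 0.55}]
```

View pics/crop4.png

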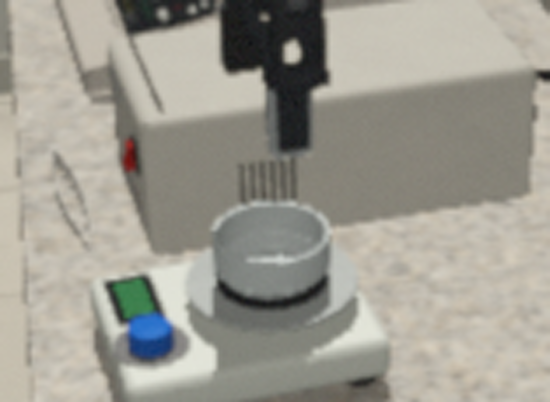

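The dish is seated, with its rim top at 74 mm as it should be. Next is the tare key.

Call:
{"fn": "drive_tool", "kwargs": {
  "travel": [
    [0.0105,0.035,0.0],
    [0.0211,0.0701,0.0],
    [0.0211,0.0701,0.025],
    [0.0211,0.0701,0.05],
    [0.0211,0.0701,0.05]
  ],
  "rot": [
    [0,0,0],
    [0,0,0],
    [0,0,0],
    [0,0,0],
    [0,0,0]
  ],
  "hand": 1
}}

```text
t: 7.45
position: [0.4216, -0.2679, 0.0925]
ee_rot: [0.0, 0.749, -0.663, -0.002]
contact_force: [-0.4, 0.7, 0.9]
width: 0.0123
```

Call:
{"fn": "drive_tool", "kwargs": {
  "travel": [
    [0,0,0],
    [0,0,0],
    [0,0,0],
    [0,0,0],
    [0,0,0]
  ],
  "rot": [
    [0,0,0],
    [0,0,0],
    [0,0,0],
    [0,0,0],
    [0,0,0]
  ]
}}

```text
t: 7.95
position: [0.4229, -0.2685, 0.0953]
ee_rot: [0.0, 0.749, -0.663, 0.0]
contact_force: [0.2, 0.2, 0.5]
width: -0.0001
```

```bash
python3 go.py .4228 -.2685 .070
```

```text
t 7.95 pos [ 0.4229 -0.2685  0.0953] xyaw -83.01 w -0.0001 F [0.2 0.2 0.5] zax [ 6.e-04 -6.e-04 -1.e+00]
travel [-0.      0.0001  0.0253]
```

Call:
{"fn": "drive_tool", "kwargs": {
  "travel": [
    [0,0,0.01],
    [0,0,0.02],
    [0,0,0.026],
    [0,0,0.028],
    [0,0,0.028]
  ],
  "rot": [
    [0,0,0],
    [0,0,0],
    [0,0,0],
    [0,0,0],
    [0,0,0]
  ]
}}

```text
t: 8.45
position: [0.4226, -0.2684, 0.0663]
ee_rot: [0.0, 0.749, -0.663, -0.0]
contact_force: [-0.7, 0.3, 0.7]
width: 0.0002
```

Call:
{"fn": "drive_tool", "kwargs": {
  "travel": [
    [0,0,0.001],
    [0,0,0.002],
    [0,0,0.003],
    [0,0,0.004],
    [0,0,0.004]
  ],
  "rot": [
    [0,0,0],
    [0,0,0],
    [0,0,0],
    [0,0,0],
    [0,0,0]
  ]
}}

```text
t: 8.95
position: [0.4227, -0.2685, 0.0628]
ee_rot: [0.0, 0.749, -0.663, 0.0]
contact_force: [0.0, 0.6, -0.1]
width: -0.0001
```

Call:
{"fn": "drive_tool", "kwargs": {
  "travel": [
    [0,0,0.001],
    [0,0,0.002],
    [0,0,0.003],
    [0,0,0.003],
    [0,0,0.003]
  ],
  "rot": [
    [0,0,0],
    [0,0,0],
    [0,0,0],
    [0,0,0],
    [0,0,0]
  ]
}}

```text
t: 9.45
position: [0.4227, -0.2685, 0.0598]
ee_rot: [0.0, 0.749, -0.663, 0.0]
contact_force: [0.0, -0.1, -0.5]
width: -0.0004
```

Call:
{"fn": "drive_tool", "kwargs": {
  "travel": [
    [0,0,0.001],
    [0,0,0.002],
    [0,0,0.002],
    [0,0,0.002]
  ],
  "rot": [
    [0,0,0],
    [0,0,0],
    [0,0,0],
    [0,0,0]
  ]
}}

```text
t: 9.85
position: [0.4227, -0.2685, 0.0578]
ee_rot: [0.0, 0.749, -0.663, 0.0]
contact_force: [0.3, -0.3, -0.3]
width: 0.0002
```

Call:
{"fn": "drive_tool", "kwargs": {
  "travel": [
    [0,0,0.001],
    [0,0,0.001],
    [0,0,0.001]
  ],
  "rot": [
    [0,0,0],
    [0,0,0],
    [0,0,0]
  ]
}}

```text
t: 10.15
position: [0.4227, -0.2685, 0.0568]
ee_rot: [0.0, 0.749, -0.663, -0.0]
contact_force: [-0.1, -0.2, 0.5]
width: -0.0
```

Call:
{"fn": "drive_tool", "kwargs": {
  "travel": [
    [0,0,0.001],
    [0,0,0.001],
    [0,0,0.001]
  ],
  "rot": [
    [0,0,0],
    [0,0,0],
    [0,0,0]
  ]
}}

```text
t: 10.45
position: [0.4227, -0.2685, 0.0559]
ee_rot: [0.0, 0.749, -0.663, 0.0]
contact_force: [-1.1, -0.8, 3.2]
width: -0.0002
```

Call:
{"fn": "drive_tool", "kwargs": {
  "travel": [
    [0,0,0.001],
    [0,0,0.002],
    [0,0,0.002],
    [0,0,0.002]
  ],
  "rot": [
    [0,0,0],
    [0,0,0],
    [0,0,0],
    [0,0,0]
  ]
}}

```text
t: 10.85
position: [0.4227, -0.2685, 0.0539]
ee_rot: [0.0, 0.749, -0.663, 0.0]
contact_force: [-0.2, 1.2, 5.0]
width: -0.0002
```

Call:
{"fn": "drive_tool", "kwargs": {
  "travel": [
    [0,0,0.001],
    [0,0,0.0015],
    [0,0,0.0015]
  ],
  "rot": [
    [0,0,0],
    [0,0,0],
    [0,0,0]
  ]
}}

```text
t: 11.15
position: [0.4227, -0.2685, 0.0524]
ee_rot: [0.0, 0.749, -0.663, 0.0]
contact_force: [-0.6, 0.5, 7.1]
width: -0.0001
```

Call:
{"fn": "drive_tool", "kwargs": {
  "travel": [
    [0,0,0.0004],
    [0,0,0.0007],
    [0,0,0.0007],
    [0,0,0.0007],
    [0,0,0.0007]
  ],
  "rot": [
    [0,0,0],
    [0,0,0],
    [0,0,0],
    [0,0,0],
    [0,0,0]
  ]
}}

```text
t: 11.65
position: [0.4227, -0.2686, 0.0518]
ee_rot: [0.0, 0.749, -0.663, 0.0]
contact_force: [-0.6, -0.1, 6.7]
width: -0.0
```

Call:
{"fn": "drive_tool", "kwargs": {
  "travel": [
    [0,0,0.0003],
    [0,0,0.0003],
    [0,0,0.0003],
    [0,0,0.0003],
    [0,0,0.0003]
  ],
  "rot": [
    [0,0,0],
    [0,0,0],
    [0,0,0],
    [0,0,0],
    [0,0,0]
  ]
}}

```text
t: 12.15
position: [0.4228, -0.2685, 0.0515]
ee_rot: [0.0, 0.749, -0.663, 0.0]
contact_force: [-0.2, -0.1, 7.5]
width: -0.0002
```

Call:
{"fn": "drive_tool", "kwargs": {
  "travel": [
    [0,0,0],
    [0,0,0],
    [0,0,0],
    [0,0,0],
    [0,0,0]
  ],
  "rot": [
    [0,0,0],
    [0,0,0],
    [0,0,0],
    [0,0,0],
    [0,0,0]
  ]
}}

```text
t: 12.65
position: [0.4228, -0.2685, 0.0515]
ee_rot: [0.0, 0.749, -0.663, 0.0]
contact_force: [-0.3, 1.0, 7.3]
width: 0.0002
```

Call:
{"fn": "drive_tool", "kwargs": {
  "travel": [
    [0,0,0],
    [0,0,0],
    [0,0,0],
    [0,0,0],
    [0,0,0]
  ],
  "rot": [
    [0,0,0],
    [0,0,0],
    [0,0,0],
    [0,0,0],
    [0,0,0]
  ]
}}

```text
t: 13.15
position: [0.4227, -0.2685, 0.0515]
ee_rot: [0.0, 0.749, -0.663, 0.0]
contact_force: [-1.0, 0.3, 6.3]
width: -0.0003
```

```bash
python3 go.py
```

```text
t 13.15 pos [ 0.4227 -0.2685  0.0515] xyaw -83.02 w -0.0003 F [-1.   0.3  6.3] zax [ 2.e-04 -2.e-04 -1.e+00]
```

Force is about 7 N, so the key should be at about 5 mm of travel. I'll ease it to the stop and hold.

Call:
{"fn": "drive_tool", "kwargs": {
  "travel": [
    [0,0,0.0002],
    [0,0,0.0004],
    [0,0,0.0004],
    [0,0,0.0004],
    [0,0,0.0004]
  ],
  "rot": [
    [0,0,0],
    [0,0,0],
    [0,0,0],
    [0,0,0],
    [0,0,0]
  ]
}}

```text
t: 13.65
position: [0.4227, -0.2686, 0.0512]
ee_rot: [0.0, 0.749, -0.663, 0.0]
contact_force: [0.1, 0.5, 7.3]
width: -0.0002
```

Call:
{"fn": "drive_tool", "kwargs": {
  "travel": [
    [0,0,0.0002],
    [0,0,0.0004],
    [0,0,0.0004],
    [0,0,0.0004],
    [0,0,0.0004]
  ],
  "rot": [
    [0,0,0],
    [0,0,0],
    [0,0,0],
    [0,0,0],
    [0,0,0]
  ]
}}

```text
t: 14.15
position: [0.4227, -0.2685, 0.0507]
ee_rot: [0.0, 0.749, -0.663, 0.0]
contact_force: [-1.5, 1.0, 8.1]
width: 0.0001
```

Call:
{"fn": "drive_tool", "kwargs": {
  "travel": [
    [0,0,0],
    [0,0,0],
    [0,0,0],
    [0,0,0],
    [0,0,0]
  ],
  "rot": [
    [0,0,0],
    [0,0,0],
    [0,0,0],
    [0,0,0],
    [0,0,0]
  ]
}}

```text
t: 14.65
position: [0.4227, -0.2685, 0.0508]
ee_rot: [0.0, 0.749, -0.663, 0.0]
contact_force: [-1.4, 1.6, 7.7]
width: 0.0001
```

Call:
{"fn": "drive_tool", "kwargs": {
  "travel": [
    [0,0,0],
    [0,0,0],
    [0,0,0],
    [0,0,0],
    [0,0,0]
  ],
  "rot": [
    [0,0,0],
    [0,0,0],
    [0,0,0],
    [0,0,0],
    [0,0,0]
  ]
}}

```text
t: 15.15
position: [0.4227, -0.2686, 0.0508]
ee_rot: [0.0, 0.749, -0.663, 0.0]
contact_force: [-1.7, 1.6, 6.7]
width: -0.0001
```

Call:
{"fn": "drive_tool", "kwargs": {
  "travel": [
    [0,0,-0.02],
    [0,0,-0.06],
    [0,0,-0.1],
    [0.03,-0.0065,-0.1],
    [0.08,-0.017,-0.1]
  ],
  "rot": [
    [0,0,0],
    [0,0,0],
    [0,0,0],
    [0,0,0],
    [0,0,0]
  ]
}}

```text
t: 15.65
position: [0.4492, -0.3442, 0.1522]
ee_rot: [-0.0, 0.75, -0.662, 0.001]
contact_force: [1.4, -0.1, -0.1]
width: 0.0002
```

Call:
{"fn": "drive_tool", "kwargs": {
  "travel": [
    [0.04,-0.009,0],
    [0.08,-0.017,0],
    [0.111,-0.0235,0],
    [0.111,-0.0235,0.02],
    [0.111,-0.0235,0.02]
  ],
  "rot": [
    [0,0,0],
    [0,0,0],
    [0,0,0],
    [0,0,0],
    [0,0,0]
  ],
  "hand": 0,
  "squeeze": 20
}}

```text
t: 16.15
position: [0.4848, -0.4518, 0.1276]
ee_rot: [-0.0, 0.749, -0.663, -0.002]
contact_force: [-0.1, 0.4, -0.8]
width: 0.0424
```

Call:
{"fn": "drive_tool", "kwargs": {
  "travel": [
    [0,0,0],
    [0,0,0]
  ],
  "rot": [
    [0,0,0],
    [0,0,0]
  ]
}}

```text
t: 16.35
position: [0.486, -0.4517, 0.1313]
ee_rot: [0.0, 0.749, -0.663, 0.0]
contact_force: [0.4, 0.2, 1.1]
width: 0.0428
```

```bash
python3 go.py .4860 -.4532 .041
python3 - <<'E'
from h import *
im,d=eyes.read_camera("side");P=cloud("side",d)
hsv=cv2.cvtColor(im,cv2.COLOR_RGB2HSV)
m=nets.silhouettes("dish_mid","side")[0];Q=P[m["pixels"]&(d>0)];Q=Q[np.linalg.norm(Q[:,:2]-[.4897,-.24],axis=1)<.06]
r=Q[Q[:,2]>.070];print("dish",m["confidence"],m["extent"],np.percentile(Q[:,2],[2,98]),"rim rect",r[:,:2].min(0),r[:,:2].max(0))
m=nets.silhouettes("red_vial_mid","side");Q=P[m[0]["pixels"]&(d>0)];print("vial",m[0]["confidence"],m[0]["extent"],np.percentile(Q,[5,50,95],axis=0).round(4))
s=im[90:330,150:350,::-1];cv2.imwrite("pics/crop5.png",cv2.resize(s,None,fx=2.5,fy=2.5,interpolation=cv2.INTER_CUBIC))
E
```

```text
t 16.35 pos [ 0.486  -0.4517  0.1313] xyaw -82.99 w 0.0428 F [0.4 0.2 1.1] zax [ 4.e-04 -4.e-04 -1.e+00]
travel [0.0014 0.0002 0.0903]Traceback (most recent call last):
  File "<stdin>", line 5, in <module>
    return umr_minimum(a, axis, None, out, keepdims, initial, where)
ValueError: zero-size array to reduction operation minimum which has no identity
```

Run:
```python
from meas import *
im,d=eyes.read_camera("side");P=cloud("side",d)
N=np.linalg.norm(P[...,:2]-[.4897,-.24],axis=-1)<.05
Q=P[N&(d>0)&(P[...,2]>.068)&(P[...,2]<.08)];print(len(Q),Q.min(0).round(4) if len(Q) else 0,Q.max(0).round(4) if len(Q) else 0)
for m in nets.silhouettes("dish_mid","side"):print(m["confidence"],m["extent"])
for m in nets.silhouettes("red_vial_mid","side")[:2]:
    Q=P[m["pixels"]&(d>0)];print("vial",m["confidence"],m["extent"],np.percentile(Q,[5,50,95],axis=0).round(4))
s=im[90:330,150:350,::-1];cv2.imwrite("pics/crop5.png",cv2.resize(s,None,fx=2.5,fy=2.5,interpolation=cv2.INTER_CUBIC))
```

```text
110 [ 0.4591 -0.2729  0.068 ] [ 0.4883 -0.2101  0.0758]
vial 0.84 [248.4, 263.0, 263.2, 291.7] [[ 0.4777 -0.4618  0.0046]
 [ 0.4854 -0.4586  0.031 ]
 [ 0.494  -0.4501  0.0514]]
```

View pics/crop5.png

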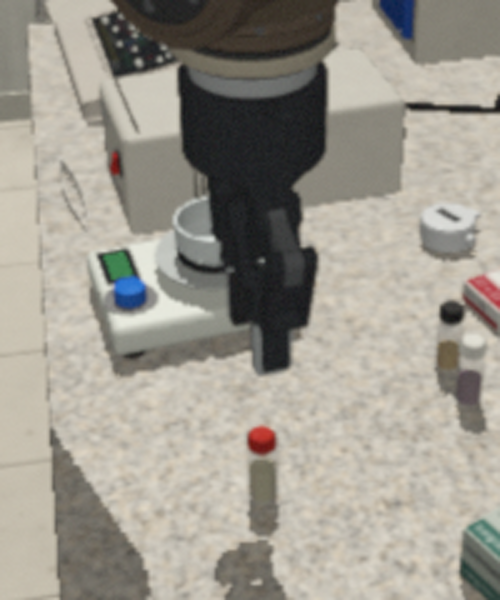

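Call:
{"fn": "drive_tool", "kwargs": {
  "travel": [
    [0.0014,0,0.03],
    [0.0014,0,0.06],
    [0.0014,0,0.08],
    [0.0014,0,0.0893],
    [0.0014,0,0.0893]
  ],
  "rot": [
    [0,0,0],
    [0,0,0],
    [0,0,0],
    [0,0,0],
    [0,0,0]
  ]
}}

```text
t: 17.1
position: [0.4857, -0.4532, 0.0404]
ee_rot: [-0.0, 0.749, -0.663, -0.001]
contact_force: [-0.4, 0.0, -0.0]
width: 0.0425
```

Call:
{"fn": "drive_tool", "kwargs": {
  "travel": [
    [0,0,0],
    [0,0,0],
    [0,0,0],
    [0,0,0],
    [0,0,0]
  ],
  "rot": [
    [0,0,0],
    [0,0,0],
    [0,0,0],
    [0,0,0],
    [0,0,0]
  ],
  "hand": 1
}}

```text
t: 17.6
position: [0.4864, -0.4539, 0.0425]
ee_rot: [0.0, 0.749, -0.663, 0.001]
contact_force: [0.0, 0.7, 6.9]
width: 0.0178
```

Call:
{"fn": "drive_tool", "kwargs": {
  "travel": [
    [0,0,-0.02],
    [0,0,-0.06],
    [0,0,-0.1],
    [0,0,-0.1],
    [0,0,-0.1]
  ],
  "rot": [
    [0,0,0],
    [0,0,0],
    [0,0,0],
    [0,0,0],
    [0,0,0]
  ]
}}

```text
t: 18.1
position: [0.4861, -0.4536, 0.1424]
ee_rot: [0.0, 0.749, -0.663, 0.001]
contact_force: [0.0, 0.3, -0.2]
width: 0.0181
```

```bash
python3 go.py .4897 -.2400 .15
cat > v.py <<'E'
from meas import *
import sys
o=env.get_obs();p=o["position"]
im,d=eyes.read_camera("side");P=cloud("side",d)
for m in nets.silhouettes("red_vial_mid","side")[:2]:
    M=m["pixels"]&(d>0)&(np.linalg.norm(P[...,:2]-p[:2],axis=-1)<.04);Q=P[M]
    print("vial",m["confidence"],m["extent"],np.percentile(Q,[3,50,97],axis=0).round(4))
    L=Q[Q[:,2]<np.percentile(Q[:,2],50)]
    for lo in np.arange(Q[:,2].min(),Q[:,2].max(),.008):
        s=Q[(Q[:,2]>=lo)&(Q[:,2]<lo+.008)]
        if len(s)>4:print("  z",lo.round(4),"xmid",((s[:,0].min()+s[:,0].max())/2).round(4),"ymed",np.median(s[:,1]).round(4),len(s))
e=[int(a) for a in m["extent"]];s=im[max(0,e[1]-50):e[3]+40,e[0]-60:e[2]+60,::-1];cv2.imwrite(sys.argv[1],cv2.resize(s,None,fx=4,fy=4,interpolation=cv2.INTER_CUBIC))
E
python3 v.py pics/crop6.png
```

```text
t 18.1 pos [ 0.4861 -0.4536  0.1424] xyaw -83.01 w 0.0181 F [ 0.   0.3 -0.2] zax [ 0.0014 -0.0017 -1.    ]
travel [-0.2116 -0.0296 -0.0079]Traceback (most recent call last):
  File "v.py", line 12, in <module>
    e=[int(a) for a in m["extent"]];s=im[max(0,e[1]-50):e[3]+40,e[0]-60:e[2]+60,::-1];cv2.imwrite(sys.argv[1],cv2.resize(s,None,fx=4,fy=4,interpolation=cv2.INTER_CUBIC))
                       ^
NameError: name 'm' is not defined. Did you mean: 'im'?
```

```bash
cat > v.py <<'E'
from meas import *
import sys
p=env.get_obs()["position"]
c=eyes.calibration("side");T=np.linalg.inv(c["pose"]);K=c["mtx"];q=T[:3,:3]@(p-[0,0,.03])+T[:3,3]
u,v=int(K[0][0]*q[0]/-q[2]+K[0][2]),int(K[1][1]*q[1]/q[2]+K[1][2])
im,d=eyes.read_camera("side");P=cloud("side",d)
Q=P[(d>0)&(np.linalg.norm(P[...,:2]-p[:2],axis=-1)<.02)&(P[...,2]<p[2]-.008)&(P[...,2]>p[2]-.06)]
for lo in np.arange(p[2]-.05,p[2]-.008,.006):
    s=Q[(Q[:,2]>=lo)&(Q[:,2]<lo+.006)]
    if len(s)>4:print("  z",lo.round(4),"x",s[:,0].min().round(4),s[:,0].max().round(4),"ymed",np.median(s[:,1]).round(4),len(s))
print(Q[:,2].min(),u,v)
s=im[max(0,v-60):v+60,u-70:u+70,::-1];cv2.imwrite(sys.argv[1],cv2.resize(s,None,fx=4,fy=4,interpolation=cv2.INTER_CUBIC))
E
python3 v.py pics/crop6.png
```

```text
z 0.0964 x 0.4768 0.4938 ymed -0.4618 28
  z 0.1024 x 0.4767 0.494 ymed -0.4623 42
  z 0.1084 x 0.4767 0.4943 ymed -0.462 41
  z 0.1144 x 0.4769 0.4943 ymed -0.462 40
  z 0.1204 x 0.4763 0.4941 ymed -0.4641 11
  z 0.1264 x 0.4731 0.4969 ymed -0.4684 35
0.09832958651788248 253 232
```

View pics/crop6.png

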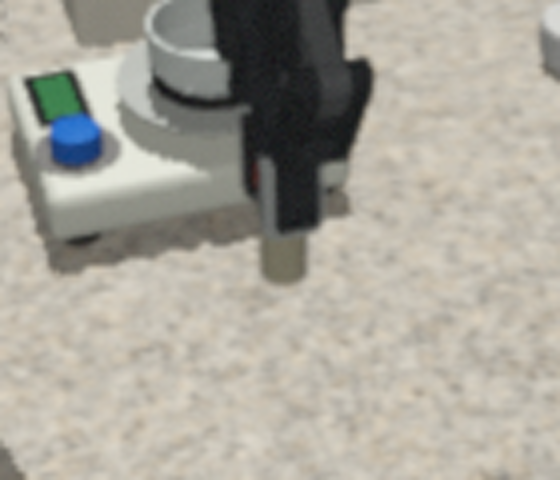

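The vial hangs upright in the grip, with its base about 43 mm below the TCP. Now I'll move it over the dish.

Call:
{"fn": "drive_tool", "kwargs": {
  "travel": [
    [-0.045,-0.0063,-0.008],
    [-0.09,-0.0126,-0.008],
    [-0.135,-0.0189,-0.008],
    [-0.18,-0.0252,-0.008],
    [-0.2114,-0.0296,-0.008]
  ],
  "rot": [
    [0,0,0],
    [0,0,0],
    [0,0,0],
    [0,0,0],
    [0,0,0]
  ]
}}

```text
t: 18.75
position: [0.4889, -0.2374, 0.1482]
ee_rot: [0.0, 0.749, -0.662, -0.001]
contact_force: [-0.1, 0.9, -0.4]
width: 0.0177
```

Call:
{"fn": "drive_tool", "kwargs": {
  "travel": [
    [0,0,0],
    [0,0,0.01],
    [0,0,0.025],
    [0,0,0.035],
    [0,0,0.035]
  ],
  "rot": [
    [0,0,0],
    [0,0,0],
    [0,0,0],
    [0,0,0],
    [0,0,0]
  ]
}}

```text
t: 19.25
position: [0.4889, -0.2406, 0.1122]
ee_rot: [0.0, 0.748, -0.663, -0.002]
contact_force: [-0.1, 1.3, 0.0]
width: 0.0178
```

```bash
python3 go.py .4897 -.2403 .094; python3 v.py pics/crop7.png
```

```text
t 19.25 pos [ 0.4889 -0.2406  0.1122] xyaw -83.08 w 0.0178 F [-0.1  1.3  0. ] zax [-0.0027  0.0017 -1.    ]
travel [-0.0001 -0.0009  0.0182]
  z 0.0682 x 0.4795 0.497 ymed -0.2493 19
  z 0.0742 x 0.4797 0.4977 ymed -0.2492 32
  z 0.0802 x 0.4799 0.4978 ymed -0.2489 30
  z 0.0862 x 0.4801 0.498 ymed -0.2493 32
  z 0.0922 x 0.4801 0.4917 ymed -0.25 9
  z 0.0982 x 0.4768 0.5003 ymed -0.2562 27
0.052834239622375656 235 173
```

View pics/crop7.png

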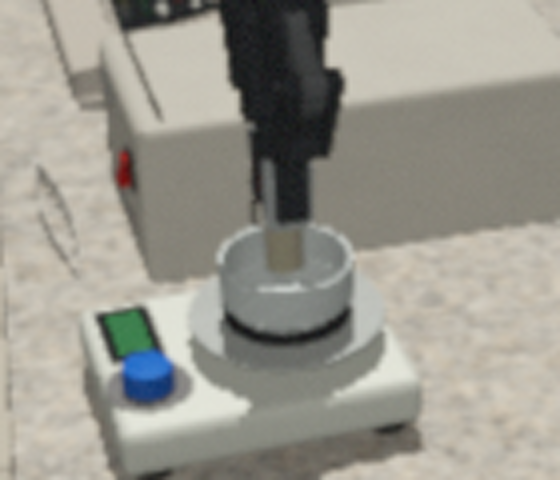

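Vial centred over the dish. Lowering gently.

Call:
{"fn": "drive_tool", "kwargs": {
  "travel": [
    [0,-0.0008,0.006],
    [0,-0.0008,0.012],
    [0,-0.0008,0.016],
    [0,-0.0008,0.018],
    [0,-0.0008,0.018]
  ],
  "rot": [
    [0,0,0],
    [0,0,0],
    [0,0,0],
    [0,0,0],
    [0,0,0]
  ]
}}

```text
t: 19.8
position: [0.4903, -0.2399, 0.096]
ee_rot: [0.0, 0.749, -0.663, -0.0]
contact_force: [-0.5, 0.3, -0.0]
width: 0.0176
```

Call:
{"fn": "drive_tool", "kwargs": {
  "travel": [
    [0,0,0.0005],
    [0,0,0.001],
    [0,0,0.001]
  ],
  "rot": [
    [0,0,0],
    [0,0,0],
    [0,0,0]
  ]
}}

```text
t: 20.1
position: [0.4905, -0.24, 0.0953]
ee_rot: [0.0, 0.749, -0.663, 0.0]
contact_force: [0.2, 0.3, 0.4]
width: 0.0178
```

Call:
{"fn": "drive_tool", "kwargs": {
  "travel": [
    [0,0,0.0005],
    [0,0,0.001],
    [0,0,0.001]
  ],
  "rot": [
    [0,0,0],
    [0,0,0],
    [0,0,0]
  ]
}}

```text
t: 20.4
position: [0.4904, -0.24, 0.0942]
ee_rot: [0.0, 0.749, -0.663, -0.0]
contact_force: [-0.4, -0.1, -0.4]
width: 0.0181
```

```bash
python3 go.py; python3 -c "
from h import *
for i in range(6):
    eyes.read_camera('side');o=env.get_obs();print(o['position'][2].round(4),np.round(o['contact_force'],1))"
```

```text
t 20.4 pos [ 0.4904 -0.24    0.0942] xyaw -83.02 w 0.0181 F [-0.4 -0.1 -0.4] zax [-0. -0. -1.]
0.0942 [-0.2 -0.4 -0.1]
0.0942 [ 0.2 -0.1 -0.2]
0.0943 [-0.2 -0.  -0.7]
0.0942 [-0.4  0.3 -0.1]
0.0943 [ 0.5 -0.7 -0.1]
0.0943 [-0.7 -0.1  0.1]
```

Call:
{"fn": "drive_tool", "kwargs": {
  "travel": [
    [0,0,0.0005],
    [0,0,0.001],
    [0,0,0.0015],
    [0,0,0.0015],
    [0,0,0.0015]
  ],
  "rot": [
    [0,0,0],
    [0,0,0],
    [0,0,0],
    [0,0,0],
    [0,0,0]
  ]
}}

```text
t: 21.2
position: [0.4904, -0.24, 0.0927]
ee_rot: [0.0, 0.749, -0.663, 0.0]
contact_force: [0.2, 1.3, 0.3]
width: 0.018
```

Call:
{"fn": "drive_tool", "kwargs": {
  "travel": [
    [0,0,0.0005],
    [0,0,0.001],
    [0,0,0.001],
    [0,0,0.001]
  ],
  "rot": [
    [0,0,0],
    [0,0,0],
    [0,0,0],
    [0,0,0]
  ]
}}

```text
t: 21.6
position: [0.4904, -0.24, 0.0917]
ee_rot: [0.0, 0.749, -0.663, 0.0]
contact_force: [1.2, 0.1, 0.5]
width: 0.0178
```

```bash
python3 go.py; python3 -c "
from h import *
for i in range(6):
    eyes.read_camera('side');o=env.get_obs();print(o['position'][2].round(4),np.round(o['contact_force'],1))"
```

```text
t 21.6 pos [ 0.4904 -0.24    0.0917] xyaw -83.02 w 0.0178 F [1.2 0.1 0.5] zax [-0.e+00 -1.e-04 -1.e+00]
0.0917 [ 0.2 -0.7  0.3]
0.0917 [-0.3  0.3 -0.2]
0.0917 [-0.5  0.2  0.2]
0.0918 [-0.6  1.2 -0.4]
0.0918 [0.3 0.4 1. ]
0.0918 [ 0.3 -0.5 -0.6]
```

Call:
{"fn": "drive_tool", "kwargs": {
  "travel": [
    [0,0,0.0005],
    [0,0,0.001],
    [0,0,0.001],
    [0,0,0.001]
  ],
  "rot": [
    [0,0,0],
    [0,0,0],
    [0,0,0],
    [0,0,0]
  ]
}}

```text
t: 22.3
position: [0.4904, -0.24, 0.0908]
ee_rot: [0.0, 0.749, -0.663, 0.0]
contact_force: [0.1, 0.3, -0.3]
width: 0.0178
```

```bash
python3 go.py; python3 -c "
from h import *
for i in range(6):
    im,d=eyes.read_camera('side');o=env.get_obs();print(o['position'][2].round(4),np.round(o['contact_force'],1))
P=cloud('side',d);Q=P[(d>0)&(np.linalg.norm(P[...,:2]-[.4897,-.24],axis=-1)<.035)&(P[...,2]>.068)&(P[...,2]<.08)];print('rim z',np.percentile(Q[:,2],[50,80,95,99]))"
```

```text
t 22.3 pos [ 0.4904 -0.24    0.0908] xyaw -83.02 w 0.0178 F [ 0.1  0.3 -0.3] zax [ 1.e-04 -1.e-04 -1.e+00]
0.0908 [0.2 0.  0.4]
0.0908 [-0.2  0.2  1.6]
0.0908 [0.3 0.6 0.5]
0.0908 [-0.1 -0.4  1.2]
0.0908 [-0.4  0.2  0.8]
0.0908 [0.5 0.  1. ]
rim z [0.07171646 0.07311454 0.07787017 0.07912756]
```

Light contact, about 0.9 N. Releasing with a small opening, then lifting.

Call:
{"fn": "drive_tool", "kwargs": {
  "travel": [
    [0,0,0],
    [0,0,0],
    [0,0,0],
    [0,0,0]
  ],
  "rot": [
    [0,0,0],
    [0,0,0],
    [0,0,0],
    [0,0,0]
  ],
  "hand": 0.4
}}

```text
t: 23.0
position: [0.4904, -0.24, 0.0907]
ee_rot: [0.0, 0.749, -0.663, 0.0]
contact_force: [-0.5, 0.1, 0.0]
width: 0.0257
```

Call:
{"fn": "drive_tool", "kwargs": {
  "travel": [
    [0,0,-0.01],
    [0,0,-0.025],
    [0,0,-0.045],
    [0,0,-0.08],
    [0,0,-0.12]
  ],
  "rot": [
    [0,0,0],
    [0,0,0],
    [0,0,0],
    [0,0,0],
    [0,0,0]
  ]
}}

```text
t: 23.5
position: [0.49, -0.2397, 0.212]
ee_rot: [0.0, 0.749, -0.663, -0.001]
contact_force: [-0.1, 0.1, -0.4]
width: 0.0253
```

Call:
{"fn": "drive_tool", "kwargs": {
  "travel": [
    [0,0,0],
    [0,0,0],
    [0,0,0],
    [0,0,0],
    [0,0,0]
  ],
  "rot": [
    [0,0,0],
    [0,0,0],
    [0,0,0],
    [0,0,0],
    [0,0,0]
  ]
}}

```text
t: 24.0
position: [0.4902, -0.2398, 0.2099]
ee_rot: [0.0, 0.749, -0.663, -0.001]
contact_force: [-0.2, 0.2, 0.9]
width: 0.0259
```

```bash
python3 go.py
python3 - <<'E'
from meas import *
im,d=eyes.read_camera("side");P=cloud("side",d);N=(d>0)&(np.linalg.norm(P[...,:2]-[.4897,-.24],axis=-1)<.036)
for lo in np.arange(.058,.11,.006):
    s=P[N&(P[...,2]>=lo)&(P[...,2]<lo+.006)]
    if len(s):print(lo.round(3),len(s),"x",s[:,0].min().round(4),s[:,0].max().round(4),"y",s[:,1].min().round(4),s[:,1].max().round(4))
s=im[110:230,170:310,::-1];cv2.imwrite("pics/crop8.png",cv2.resize(s,None,fx=4,fy=4,interpolation=cv2.INTER_CUBIC))
E
```

```text
t 24.0 pos [ 0.4902 -0.2398  0.2099] xyaw -83.02 w 0.0259 F [-0.2  0.2  0.9] zax [-1.4e-03  9.0e-04 -1.0e+00]
0.058 161 x 0.459 0.5184 y -0.2725 -0.2118
0.064 177 x 0.4587 0.5186 y -0.2744 -0.2107
0.07 184 x 0.4591 0.5198 y -0.2741 -0.2111
0.076 29 x 0.4814 0.4998 y -0.2516 -0.2415
0.082 40 x 0.4816 0.4998 y -0.2525 -0.238
0.088 23 x 0.4822 0.4979 y -0.2503 -0.2413
0.094 47 x 0.4822 0.499 y -0.2505 -0.2331
0.1 13 x 0.4861 0.4971 y -0.2503 -0.2391
```

View pics/crop8.png

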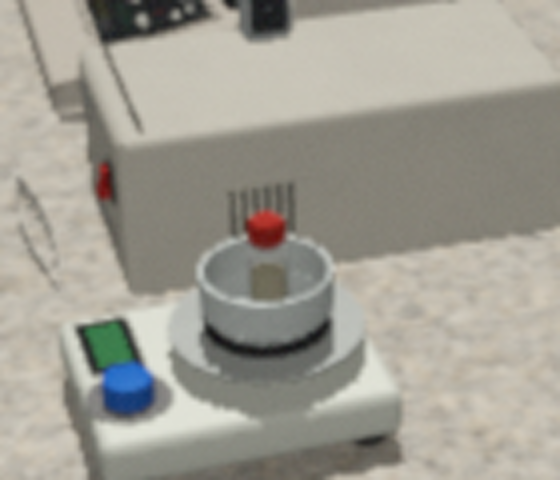

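The vial stands upright in the dish, the dish sits in the rim, the key is up and the gripper is clear. Handing in.

```bash
python3 -c "
from station import env
env.job_done()"
```

```text
the job is handed in; nothing more can be done
```

The job is done and handed in at about 24 s of the 67 s allowed; the interface gives no verdict.

- **Dish:** I set it on the pan inside the rim and let go. Its rim top measured about 74 mm above the bench, which is where it should be when fully down. Its axis was within about 1–2 mm of the rim centre.
- **Tare key:** I felt first contact at about 42.5 mm height, then pressed about 6 mm to or near the stop. The key stayed past 4 mm for about 4 s, and the highest force reading was 8.1 N. Key travel itself can't be read, so it is inferred from the tool height and force.
- **Red vial:** I lowered it onto the dish floor with about 1 N of contact and released it. In the last picture it stands upright near the middle of the dish, its top just over 100 mm (about 101 mm expected). The key is back up and the gripper is well clear.
- **Other vials:** I never went near the white and black vials. They stood in place in the last picture that showed them, taken before I picked up the red vial.

**Disagreements:** The networks missed the dish in some views and the held vial once, so I relied on depth measurements there. The grip width read about 2 mm less than the dish diameter and 1 mm less than the vial's. Closing on each object on the bench gave about 7 N upward on the tool, probably from the pads swinging forward; it did no harm.

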